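# Clip the workpiece stop onto the support rail

### The job

Mount the clip-on stop (the one with the square block on it) on the aluminium support rail, about midway between the rail's end plates. Hold it with its foot end raised, hook its lip (the end farther from the block) under the rail's edge on the robot's side, then tilt it down until the foot clip snaps under the far edge and it sits flat; let go, and leave the round stop where it lies.

Things in the scene. Friction and masses are not known exactly. Their poses are not given: they have to be found in the camera images.
- stop_grip (a point): Clip-on stop, loose, 0.2-0.35 kg: black plate 101 x 50 x 12 mm with an upright aluminium block 24 (x) x 44 (y) x 45 mm to grip. Point: middle of the block, 23 mm over the plate's top, 35 over its underside, 57 over the table at the start. z up from the plate, x from lip end to foot end. Starts level on its legs, x within 40 degrees of the rail's x. Plate spans x -60.5 to +40.5 mm from here.
- stop_lip (a point): The stop's lip: point where the lip leg's inner face meets the plate's underside, 50.5 mm behind (-x) and 35 mm below stop_grip; same axes. The leg is 10 mm thick, 22 mm deep. Its toe reaches 12 mm to +x; the toe's top is 12 mm below the plate at the leg, 16.4 mm at the tip: level when the foot end is raised 20 degrees, the angle for hooking.
- rail_mid (a point): Support rail, fixed: T-shaped aluminium extrusion, head 70 mm (x) x 220 mm (y) x 6 mm thick, overhanging its 24 mm web by 23 mm each side, 33 mm free below. Point: middle of the head's top, 45 mm over the table; x across, away from the robot, z up. End plates stand 8 mm above the head. Seated, the plate lies flat on the head, stop_grip 12 to 16 mm to +x of this point and 35 mm above.
- clip (a joint): Outward slide of the stop's steel spring clip, m: 0 at rest, at most 0.006. Clip's inner face is 22.5 mm ahead (+x) of stop_grip; its nose reaches 7 mm inwards, ramp below, ledge 7.5 mm below the plate's underside. Spring 2 N at rest, 4.5 N at 5 mm; pressing the foot down past the rail's far edge takes 3 to 10 N, yields about 4 mm, then returns to 0 as it snaps.
- round_stop: Bystander to leave alone: screw-down stop, loose, 0.3 kg, a flat black plate 100 x 50 x 12 mm with a round aluminium post, 34 mm diameter, 55 mm high, 10 mm off centre; no lip or clip. Origin at the centre of its underside. It and the clip-on stop may have swapped places.
Not all that is in view belongs to the job. Leave any orange or red look-alike of the part that bears stop_grip alone.

How it is judged:
By the outcome, as a careful person would: the job done as asked, in the order asked, and still so for the second after the job is handed in, with the robot touching nothing.
It also fails if it takes over 38 s, if anything falls off the work surface, if the arm or the gripper's body presses on something with over 40 N, if the wrist force passes 120 N, or if a joint passes its speed limit or range.

### The arm

A 7-joint arm with a two-finger parallel gripper is mounted at the origin on the work surface. World frame = base frame: x ahead of the robot, y to its left, z up, the work surface at z = 0. Lengths are in m, angles in rad, forces in N, time in s.
With the tool pointing down it reaches from about 0.425 to 0.875 m from the base axis. Payload 9.9 kg.
Tool frame: the origin (TCP) lies on the centre line of the jaws, within the pads' length; the fingertips stand manip.finger_overhang ahead of it and the grasp point (between the pads) lies 11 mm behind it (manip.finger_overhang is the distance from the TCP to the fingertips, in m); z points along the fingers, y is the line along which they close (so a half turn about z gives the same grasp; the last joint's range is limited). The gripper opens to 85 mm and grips with 20 to 120 N. Pads are 22 mm wide; open, the fingers measure 114 mm over their backs; the gripper's body (76 mm by 85 mm) begins 54 mm behind the grasp point. The pads swing forward as they close: fully open they stand 13 mm farther back than shut.
Start: joints at [-1.287, 0.576, 0.025, 1.437, -0.015, 1.129, -0.057], TCP at [0.243, 0.63, 0.239] pointing down, gripper open.
Joint ranges: [-2.76, 2.76], [-0.34, 2.15], [-1.52, 1.57], [0.19, 2.46], [-1.09, 4.23], [0.17, 1.99], [-2.82, 2.82]. Speed limits (rad/s): [2.22, 2.22, 3.01, 3.01, 3.14, 3.14, 3.14].

### API

Orientations are given as a 3x3 rotation matrix whose columns are the frame's x, y, z axes.
In Python, from workcell import manip gives the robot as it stands.
- The arm moves only by the tool apply_moves, never from a script. Its argument "series" is a list that holds one entry, the list of rows, each a list of 7 numbers: the closure in counts, from 0 (fully open) to 255 (shut), then the shift along the tool's x, y, z in cm, then the turn, a rotation vector about the tool's x, y, z in rad. A call has 1 to 12 rows; each row shifts and turns the commanded pose from where the row before left it, along the tool's axes as they then stand; what a row does not reach is not made up. A row lasts 1/10 s, in which the tool goes at most 50 mm and 8.59 degrees, less where a joint would pass 70% of its speed; a pose out of reach is approached as far as the arm can. A call with a gripper value outside its range is refused whole. The fingers move at their own pace and stop on an object; "force" is the grip in N (left out, the last holds). Time passes only in rows, so rows that do not move let the fingers close. It gives the time, the measured TCP pose, the force, the opening and the grip force at its end, in the units of the state.
- manip.get_state(): the state, without advancing time (a new reading comes with each control period).
- manip.capture(name): name is "scene" or "top" or "wrist"; returns (picture, depth): 480x640x3 uint8, red, green, blue; 480x640 float32, m along the optical axis (not along the pixel's ray), 0 where there is no reading.
- manip.camera_info(name): a dict with "camera_matrix" (3x3 intrinsics, pixels), "origin" and "attitude" of the camera in the world; the wrist camera has in their place "tool_from_camera" (4x4, takes a point from camera to tool coordinates, whose origin is the TCP and whose axes are the flange's). Camera axes: x right, y up, looking along -z (the intrinsics and any distortion apply to the point x, -y, -z); pixel columns grow to the right and rows downward; lengths in m; the calibration is good to about 2 mm. A picture is of the moment at which its call begins: read the wrist's pose just before it. camera_info takes no time and is no camera call.
- manip.hand_in(): hands the job in; it is judged then, once.
The state is a dict: "time": time; "joint_pos": joint angles; "qd": joint speeds; "effort": joint torques, N m; "position": TCP position; "eef_rot": TCP orientation; "wrist_force": force on the tool from outside, world axes, zero at the start; "wrist_torque": the same for the moment, N m; "width": opening from 0.0 (shut) to 1.0 (fully open); "finger_force": force on a finger pad.
Only numpy, scipy, OpenCV 4.12 (cv2) and the standard library are available. Lean on these libraries where they do the work, as an engineer would, in place of code of your own. Each camera call takes 0.05 s, during which the arm holds its last target. There are 200 camera calls.

## Working session

There is one attempt and no reset: what is moved stays moved. The work goes in short steps, Python scripts to look and compute and a tool call to move; the robot and the scene stay as the last step left them, time stands still between calls to the robot, and variables do not carry over. Pictures are saved under pics/ and viewed, at most 10 in all, crops included, and the job is handed in when it is done.

Besides the shell and the picture viewer there is one more tool, called after "Emit:" in YAML: its name, and indented under it one key for each argument. apply_moves: Moves the arm, as the interface text tells. Its arguments: {"type":"object","properties":{"series":{"type":"array","items":{"type":"array","items":{"type":"array","items":{"type":"number"}}}},"force":{"type":"number"}},"required":["series"]}

```bash
mkdir -p pics; ls; python3 - <<'E'
from workcell import manip
import cv2, numpy as np
s=manip.get_state(); print(s); print(manip.finger_overhang)
for n in ("scene","top"):
    p,d=manip.capture(n); cv2.imwrite(f"pics/{n}0.png",p[:,:,::-1]); np.savez(f"{n}0.npz",p=p,d=d)
    print(n,manip.camera_info(n))
print(manip.camera_info("wrist"))
E
```

```text
pics
{'time': 0.0, 'joint_pos': array([-1.28677039,  0.57653739,  0.0248114 ,  1.4379215 , -0.01500199,
        1.12902151, -0.0565343 ]), 'qd': array([-1.72275045e-03,  3.76120621e-05, -2.54655491e-04,  1.55346948e-03,
       -1.26065062e-03,  7.26935352e-04,  1.26364616e-03]), 'effort': array([ 1.02022976e-03, -7.65764236e+01,  2.25069612e+00, -2.85954309e+01,
        1.54538092e-02,  1.29230402e-02,  7.28214076e-06]), 'position': array([0.24253452, 0.62943394, 0.23843362]), 'eef_rot': array([[-9.33120752e-01,  3.59562739e-01, -5.46842667e-04],
       [ 3.59563148e-01,  9.33119359e-01, -1.61368474e-03],
       [-6.99514247e-05, -1.70238719e-03, -9.99998548e-01]]), 'wrist_force': array([-0.3804126 ,  0.67524078,  0.05446434]), 'wrist_torque': array([-0.00787898, -0.06617384, -0.02008752]), 'finger_force': 0.0, 'width': 0.9976374440207147}
0.008
scene {'camera_matrix': array([[531.39648491,   0.        , 323.70099404],
       [  0.        , 531.39648491, 234.76652634],
       [  0.        ,   0.        ,   1.        ]]), 'origin': array([ 0.95762461, -0.53613112,  0.58186835]), 'atti
[... 416 characters left out ...]
136e-03,  9.88867864e-01, -1.48735740e-01],
       [-9.99989905e-01, -4.41727417e-03, -8.22949317e-04],
       [-1.47079468e-03,  1.48730745e-01,  9.88876637e-01]])}
{'camera_matrix': array([[362.76509284,   0.        , 320.86058279],
       [  0.        , 362.76509284, 240.63764038],
       [  0.        ,   0.        ,   1.        ]]), 'tool_from_camera': array([[-7.82011893e-04,  9.61778867e-01,  2.73826220e-01,
         7.02953207e-02],
       [ 9.99999688e-01,  7.83545101e-04,  1.03768474e-04,
         1.22679685e-03],
       [-1.14752868e-04,  2.73826216e-01, -9.61779180e-01,
        -1.34877836e-01],
       [ 0.00000000e+00,  0.00000000e+00,  0.00000000e+00,
         1.00000000e+00]])}
```

View pics/top0.png

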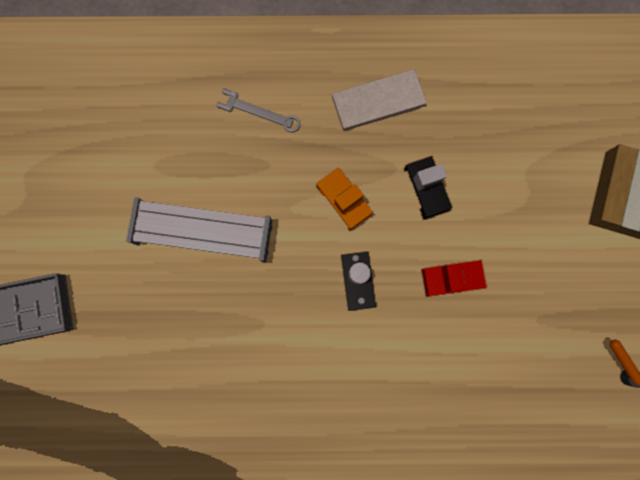

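View pics/scene0.png

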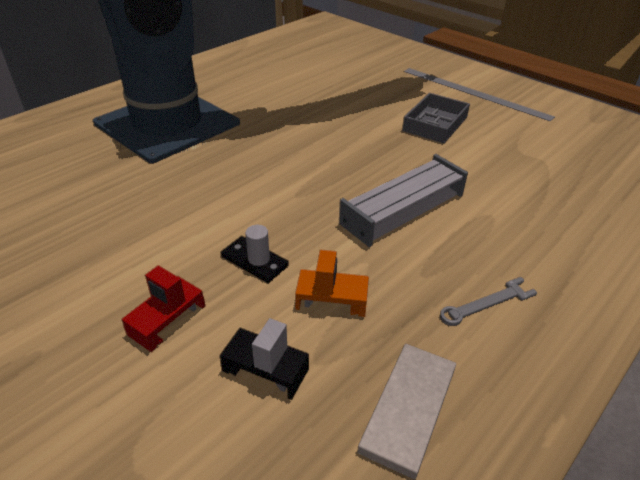

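The top view shows the stop's black plate around (428,187), with its block at (430,176) towards the far end. The rail is centred near (200,230), with end plates at about (135,221) and (266,239). The round stop is at (358,280), and the look-alikes are orange (345,198) and red (455,278). The scene view agrees. Next I'll measure the stop and the rail.

```bash
cat > h.py <<'E'
import numpy as np, cv2
from workcell import manip
def ray(n,uv,pose=None):
    c=manip.camera_info(n);K=c["camera_matrix"];uv=np.atleast_2d(uv).astype(float)
    d=np.c_[(uv[:,0]-K[0,2])/K[0,0],-(uv[:,1]-K[1,2])/K[1,1],-np.ones(len(uv))]
    if n=="wrist":
        T=c["tool_from_camera"];p,R=pose
        return p+R@T[:3,3], d@(R@T[:3,:3]).T
    return c["origin"],d@c["attitude"].T
def plane(n,uv,z,pose=None):
    o,d=ray(n,uv,pose); return o+d*((z-o[2])/d[:,2])[:,None]
def cloud(n,dep,pose=None):
    v,u=np.indices(dep.shape); o,d=ray(n,np.c_[u.ravel(),v.ravel()],pose)
    P=o+d*dep.ravel()[:,None]; P[dep.ravel()==0]=np.nan
    return P.reshape(*dep.shape,3)
def rect(P):
    r=cv2.minAreaRect(P[:,:2].astype(np.float32)*1000); return [np.round(x,1) for x in r]
E
python3 - <<'E'
from h import *
f=np.load("top0.npz");P=cloud("top",f["d"]);rgb=f["p"].astype(int)
print("table z",np.nanmedian(P[300:330,180:300,2]))
def reg(name,u0,u1,v0,v1,z0,z1,m=None):
    S=np.zeros(f["d"].shape,bool);S[v0:v1,u0:u1]=1
    S&=(P[...,2]>z0)&(P[...,2]<z1)
    if m is not None:S&=m
    Q=P[S];vv=np.argwhere(S)[:,::-1].astype(np.int32)
    box=cv2.boxPoints(cv2.minAreaRect(vv)); zz=np.median(Q[:,2])
    print(name,len(Q),"mean",Q.mean(0).round(4),"zmed",zz.round(4),rect(Q)); print("  raycast corners",plane("top",box,zz).round(4).tolist())
sat=rgb.max(2)-rgb.min(2)
reg("block",395,460,150,225,.065,.1)
reg("plate",395,460,150,225,.026,.045,rgb.max(2)<60)
reg("railhead",120,285,190,270,.038,.049)
reg("endplates L",120,150,190,270,.049,.07)
reg("endplates R",250,285,190,270,.049,.07)
E
```

```text
table z 0.0015054435783421471
block 449 mean [ 0.6406 -0.2806  0.0795] zmed 0.0806 [array([ 641.6, -281.4]), array([26.1, 45.2]), np.float64(19.1)]
  raycast corners [[0.6458, -0.2538, 0.0806], [0.661, -0.2991, 0.0806], [0.6341, -0.3068, 0.0806], [0.619, -0.2617, 0.0806]]
plate 1133 mean [ 0.6249 -0.2838  0.0357] zmed 0.0359 [array([ 632.1, -284.3]), array([99.6, 49.2]), np.float64(19.5)]
  raycast corners [[0.6698, -0.2429, 0.0359], [0.6887, -0.2903, 0.0359], [0.5927, -0.3238, 0.0359], [0.5744, -0.277, 0.0359]]
railhead 4766 mean [0.5562 0.115  0.0464] zmed 0.0465 [array([556., 113.]), array([234.1,  77. ]), np.float64(81.9)]
  raycast corners [[0.5341, 0.2338, 0.0465], [0.6105, 0.2265, 0.0465], [0.5755, -0.0082, 0.0465], [0.4999, 0.0018, 0.0465]]
endplates L 305 mean [0.5717 0.2235 0.0535] zmed 0.0539 [array([572.3, 217.2]), array([35.6, 78.1]), np.float64(89.9)]
  raycast corners [[0.5334, 0.235, 0.0539], [0.6116, 0.2363, 0.0539], [0.6103, 0.1999, 0.0539], [0.5322, 0.199, 0.0539]]
endplates R 281 mean [0.5401 0.0042 0.0535] zmed 0.0537 [array([542.1,  13.6]), array([32.8, 77.9]), np.float64(81.9)]
  raycast corners [[0.5058, 0.0342, 0.0537], [0.5833, 0.0238, 0.0537], [0.5782, -0.0083, 0.0537], [0.5009, 0.0025, 0.0537]]
```

The numbers agree with each other. Stop: grip at (0.641, -0.281), yaw +19.5°, plate centre 10 mm behind the grip, as specified. Rail: middle at (0.556, 0.114), yaw -8.2°. Going over the stop now.

Emit:
apply_moves:
  series:
    - [[0,-2.91,-2.94,0.16,0,0,0],[0,-2.91,-2.94,0.16,0,0,0],[0,-2.91,-2.94,0.16,0,0,0],[0,-2.91,-2.94,0.16,0,0,0],[0,-2.91,-2.94,0.16,0,0,0],[0,-2.91,-2.94,0.16,0,0,0],[0,-2.91,-2.94,0.16,0,0,0],[0,-2.91,-2.94,0.16,0,0,0],[0,-2.91,-2.94,0.16,0,0,0],[0,-2.91,-2.94,0.16,0,0,0],[0,-2.91,-2.94,0.16,0,0,0],[0,-2.91,-2.94,0.16,0,0,0]]

```text
time: 1.3
position: [0.442, 0.1735, 0.22]
eef_rot: [[-0.933, 0.359, -0.0], [0.359, 0.933, -0.0], [0.0, -0.0, -1.0]]
wrist_force: [1.2, 0.5, -0.0]
width: 1.0
finger_force: 0.0
```

Emit:
apply_moves:
  series:
    - [[0,-2.91,-2.94,0.16,0,0,0],[0,-2.91,-2.94,0.16,0,0,0],[0,-2.91,-2.94,0.16,0,0,0],[0,-2.91,-2.94,0.16,0,0,0],[0,-2.91,-2.94,0.16,0,0,0],[0,-2.91,-2.94,0.16,0,0,0],[0,-2.91,-2.94,0.16,0,0,0],[0,-2.91,-2.94,0.16,0,0,0],[0,-2.91,-2.94,0.16,0,0,0],[0,-2.91,-2.94,0.16,0,0,0],[0,-2.91,-2.94,0.16,0,0,0],[0,-2.91,-2.94,0.16,0,0,0]]

```text
time: 2.5
position: [0.641, -0.2811, 0.2004]
eef_rot: [[-0.933, 0.359, -0.001], [0.359, 0.933, 0.0], [0.001, 0.0, -1.0]]
wrist_force: [-0.0, 0.4, -0.2]
width: 1.002
finger_force: 0.0
```

Emit:
apply_moves:
  series:
    - [[0,0,0,0,0,0,0.144],[0,0,0,0,0,0,0.144],[0,0,0,0,0,0,0.144],[0,0,0,0,0,0,0.144],[0,0,0,0,0,0,0.144],[0,0,0,0,0,0,0.144],[0,0,0,0,0,0,0],[0,0,0,0,0,0,0]]

```text
time: 3.3
position: [0.6406, -0.2794, 0.2005]
eef_rot: [[-0.337, 0.942, -0.001], [0.942, 0.337, -0.0], [0.0, -0.001, -1.0]]
wrist_force: [-0.1, -0.6, 0.3]
width: 0.995
finger_force: 0.0
```

```bash
python3 - <<'E'
from h import *
s=manip.get_state();p,d=manip.capture("wrist");pose=(s["position"],s["eef_rot"])
cv2.imwrite("pics/w1.png",p[:,:,::-1]);P=cloud("wrist",d,pose)
R=pose[1];print(s["time"],pose[0].round(4),R.round(3).tolist(),s["joint_pos"].round(2))
near=np.hypot(P[...,0]-.64,P[...,1]+.281)<.075
for n,z0,z1 in(("block",.065,.095),("plate",.026,.042)):
    S=near&(P[...,2]>z0)&(P[...,2]<z1)
    if n=="plate":S&=p.max(2)<70
    Q=P[S];print(n,len(Q),Q.mean(0).round(4),np.median(Q[:,2]).round(4),rect(Q))
E
```

```text
3.3 [ 0.6406 -0.2794  0.2005] [[-0.337, 0.942, -0.001], [0.942, 0.337, -0.0], [0.0, -0.001, -1.0]] [ 0.12  0.68  0.41  1.43 -0.28  1.1   0.92]
block 2064 [ 0.6398 -0.2765  0.0786] 0.0792 [array([ 640.1, -278. ]), array([25.5, 44.4]), np.float64(19.3)]
plate 5017 [ 0.6275 -0.2799  0.0341] 0.0342 [array([ 631.2, -280.9]), array([100.9,  50. ]), np.float64(19.0)]
```

View pics/w1.png

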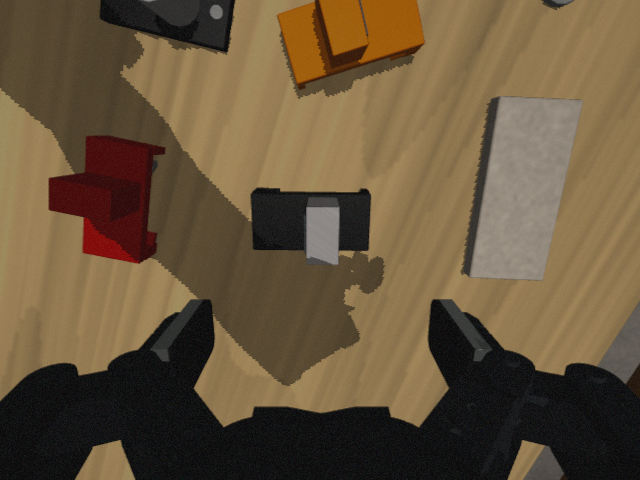

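The wrist view shows the stop's plate at (252–370, 190–250), with the block at (306–340, 197–265) under the open jaws. The lip is on the left and the foot on the right. The wrist's figures match the top view to within 3 mm, and the yaw is right. Going down to grip across the 24 mm.

Emit:
apply_moves:
  series:
    - [[0,0,0,3,0,0,0],[0,0.1,0,3,0,0,0],[0,0,0,3,0,0,0],[0,0,0,3,0,0,0],[0,0,0,2,0,0,0],[0,0,0,1.2,0,0,0],[0,0,0,0,0,0,0],[0,0,0,0,0,0,0]]
  force: 80

```text
time: 4.15
position: [0.6407, -0.2792, 0.0497]
eef_rot: [[-0.333, 0.943, 0.001], [0.943, 0.333, -0.0], [-0.001, 0.001, -1.0]]
wrist_force: [-0.3, 0.5, 0.7]
width: 1.001
finger_force: 0.0
```

Emit:
apply_moves:
  series:
    - [[255,0,0,0,0,0,0],[255,0,0,0,0,0,0],[255,0,0,0,0,0,0],[255,0,0,0,0,0,0],[255,0,0,0,0,0,0],[255,0,0,0,0,0,0],[255,0,0,0,0,0,0],[255,0,0,0,0,0,0]]

```text
time: 4.95
position: [0.6408, -0.2789, 0.0495]
eef_rot: [[-0.333, 0.943, 0.001], [0.943, 0.333, -0.0], [-0.001, 0.001, -1.0]]
wrist_force: [-0.1, 0.6, 5.5]
width: 0.27
finger_force: 79.1
```

The block is gripped: opening 23 mm, pad force 79 N. Lifting it, carrying it to the rail's near side and turning it to the rail's yaw.

Emit:
apply_moves:
  series:
    - [[255,0,0,-2,0,0,0],[255,0,0,-4,0,0,0],[255,0,0,-4.5,0,0,0],[255,0,0,-4.5,0,0,0]]

```text
time: 5.35
position: [0.6396, -0.2784, 0.1995]
eef_rot: [[-0.332, 0.943, -0.002], [0.943, 0.332, 0.001], [0.001, -0.002, -1.0]]
wrist_force: [-0.1, 0.1, -2.1]
width: 0.268
finger_force: 78.7
```

Emit:
apply_moves:
  series:
    - [[255,2,0.14,0,0,0,0],[255,4.1,0.28,0,0,0,0],[255,4.1,0.28,0,0,0,0],[255,4.1,0.28,0,0,0,0],[255,4.1,0.28,0,0,0,0],[255,4.1,0.28,0,0,0,0],[255,4.1,0.28,0,0,0,0],[255,4.1,0.28,0,0,0,0],[255,4.1,0.28,0,0,0,0],[255,4.1,0.28,0,0,0,0],[255,2.2,0.14,0,0,0,0]]

```text
time: 6.45
position: [0.5283, 0.1222, 0.1983]
eef_rot: [[-0.336, 0.942, -0.002], [0.942, 0.336, 0.001], [0.002, -0.001, -1.0]]
wrist_force: [0.1, 0.2, -2.9]
width: 0.27
finger_force: 78.9
```

Emit:
apply_moves:
  series:
    - [[255,0,0,0,0,0,0.1207],[255,0,0,0,0,0,0.1207],[255,0,0,0,0,0,0.1207],[255,0,0,0,0,0,0.1207],[255,0,0,0,0,0,0],[255,0,0,0,0,0,0]]

```text
time: 7.05
position: [0.5297, 0.1183, 0.1985]
eef_rot: [[0.14, 0.99, -0.001], [0.99, -0.14, -0.0], [-0.001, -0.001, -1.0]]
wrist_force: [-1.2, 0.3, -3.1]
width: 0.272
finger_force: 79.0
```

```bash
python3 - <<'E'
from h import *
s=manip.get_state();p,d=manip.capture("wrist");pose=(s["position"],s["eef_rot"])
cv2.imwrite("pics/w2.png",p[:,:,::-1]);P=cloud("wrist",d,pose);np.savez("w2.npz",p=p,d=d,t=pose[0],R=pose[1])
R=pose[1];print(s["time"],pose[0].round(4),R.round(3).tolist(),s["joint_pos"].round(2),s["wrist_force"])
near=np.hypot(P[...,0]-.556,P[...,1]-.114)<.16
for n,z0,z1 in(("head",.040,.0485),("ends",.0495,.06)):
    S=near&(P[...,2]>z0)&(P[...,2]<z1)
    Q=P[S];print(n,len(Q),Q.mean(0).round(4),np.median(Q[:,2]).round(4),rect(Q))
T=(P-pose[0])@R   # tool coords
S=(abs(T[...,0])<.06)&(abs(T[...,1])<.09)&(T[...,2]>-.01)&(T[...,2]<.05)
Q=T[S];z=Q[:,2];print(np.histogram(z,20))
for a,b in((.008,.02),(.02,.045)):
    q=Q[(z>a)&(z<b)];
    if len(q)>20:print(a,b,len(q),q.min(0).round(4),q.max(0).round(4),np.median(q,0).round(4))
E
```

```text
7.05 [0.5297 0.1183 0.1985] [[0.14, 0.99, -0.001], [0.99, -0.14, -0.0], [-0.001, -0.001, -1.0]] [-0.69  0.48  0.58  1.86 -0.33  0.9  -0.09] [-1.19162347  0.30112282 -3.14451562]
head 14666 [0.562  0.1703 0.0452] 0.0452 [array([561.5, 165.7]), array([125. ,  76.6]), np.float64(81.8)]
ends 1423 [0.5711 0.2309 0.053 ] 0.0531 [array([571.4, 231. ]), array([ 8.1, 77.8]), np.float64(81.8)]
(array([  373,   344,   302,   256,   176,   133,   131,   296, 11633,
         487,   406,   297,    87,    65,    66,    76,   163,   218,
         111,    55]), array([-0.00999943, -0.00700477, -0.0040101 , -0.00101543,  0.00197924,
        0.0049739 ,  0.00796857,  0.01096324,  0.0139579 ,  0.01695257,
        0.01994724,  0.02294191,  0.02593657,  0.02893124,  0.03192591,
        0.03492057,  0.03791524,  0.04090991,  0.04390458,  0.04689924,
        0.04989391]))
0.008 0.02 12553 [-0.0237 -0.0612  0.008 ] [0.026  0.0399 0.02  ] [ 0.012  -0.0298  0.0153]
0.02 0.045 1418 [ 0.0201 -0.0614  0.02  ] [0.026  0.0399 0.045 ] [ 0.0253 -0.0341  0.0268]
```

View pics/w2.png

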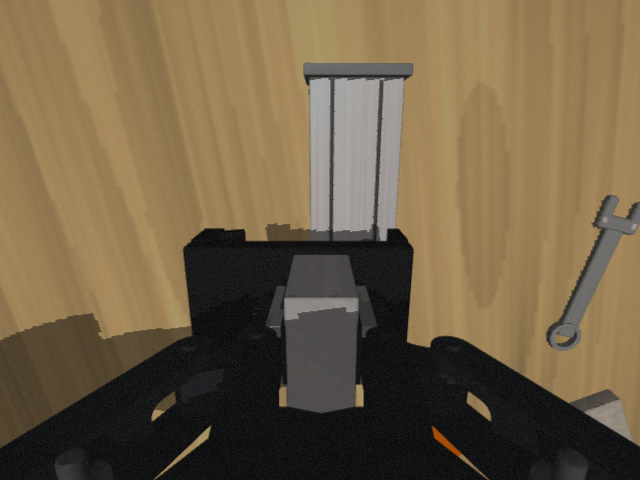

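The wrist view shows the stop held square: plate at (187–411, 230–345), block at (286–357, 255–410). The rail head runs up to its left end plate at (305–412, 65–78), so stop and rail are parallel. Next I'll pin down the rail's edges in x from this view.

```bash
python3 - <<'E'
from h import *
f=np.load("w2.npz");P=cloud("wrist",f["d"],(f["t"],f["R"]))
a=np.deg2rad(-8.2);ex=np.array([np.cos(a),np.sin(a)]);ey=np.array([-ex[1],ex[0]])
r=P[...,:2]-[.5555,.1165];X=r@ex*1000;Y=r@ey*1000
H=(P[...,2]>.0425)&(P[...,2]<.048)
for y0 in range(40,105,10):
    q=X[H&(Y>y0)&(Y<y0+10)&(abs(X)<45)]
    if len(q)>20: print(y0,len(q),np.percentile(q,[0.5,2,50,98,99.5]).round(1))
E_=(P[...,2]>.0505)&(P[...,2]<.056)&(Y>80)&(abs(X)<60)
print("end",np.percentile(Y[E_],[1,99]),np.percentile(X[E_],[1,99]))
E
```

```text
40 1152 [-35.1 -34.3  -0.7  32.8  33.8]
50 1163 [-35.2 -34.3  -1.   32.5  33.6]
60 1277 [-35.8 -34.9  -1.2  32.5  33.5]
70 1225 [-35.7 -34.9  -1.7  32.6  33.5]
80 1316 [-35.6 -34.8  -1.   32.5  33.6]
90 1355 [-35.5 -34.7  -0.5  32.6  33.6]
100 1373 [-35.5 -34.7  -1.5  32.5  33.6]
end [111.62867002 119.4411951 ] [-38.73452174  37.0806898 ]
```

Emit:
apply_moves:
  series:
    - [[255,0,0,0,-0.1163,0,0],[255,0,0,0,-0.1163,0,0],[255,0,0,0,-0.1164,0,0],[255,0,0,0,0,0,0],[255,0,0,0,0,0,0]]

```text
time: 7.6
position: [0.5295, 0.1189, 0.199]
eef_rot: [[0.141, 0.931, 0.336], [0.99, -0.132, -0.048], [-0.0, 0.339, -0.941]]
wrist_force: [0.5, 0.9, -2.2]
width: 0.272
finger_force: 79.8
```

```bash
cat > plan.py <<'E'
from h import *
from scipy.spatial.transform import Rotation as Ro
MID=np.array([.5548,.1181,.045]);YAW=-8.2;G=np.array([.001,-.0006,-.0077])
def tcp(th,Lx,Lz,Ly=0):
    "tool pose putting the lip point at rail coords (mm), foot raised th deg"
    W=Ro.from_euler("z",YAW,degrees=True);S=(W*Ro.from_euler("y",-th,degrees=True)).as_matrix()
    R=np.c_[S[:,1],S[:,0],-S[:,2]]
    L=MID+W.apply(np.array([Lx,Ly,Lz])/1000); g=L-S@np.array([-.0505,0,-.035])
    return g-R@G,R
def delta(a,b):
    return np.r_[(a[1].T@(b[0]-a[0]))*100,Ro.from_matrix(a[1].T@b[1]).as_rotvec()].round(3)
def where(s):
    R=s["eef_rot"];g=s["position"]+R@G;S=np.c_[R[:,1],R[:,0],-R[:,2]]
    W=Ro.from_euler("z",YAW,degrees=True);i=W.inv()
    return "lip",(i.apply(g+S@np.array([-.0505,0,-.035])-MID)*1000).round(1),"grip",(i.apply(g-MID)*1000).round(1),"zyx",Ro.from_matrix(W.as_matrix().T@S).as_euler("zyx",degrees=True).round(2)
E
python3 - <<'E'
from plan import *
s=manip.get_state();print(s["time"],s["joint_pos"].round(2),s["wrist_force"].round(1),where(s))
c=(s["position"],s["eef_rot"])
for w in((20,-62,60),(20,-62,2.65),(20,-41,2.65)):
    n=tcp(*w);print(w,delta(c,n));c=n
E
```

```text
7.6 [-0.94  0.38  0.7   2.14 -0.24  0.4  -0.25] [ 0.5  0.9 -2.2] ('lip', array([-63.9,  -1.9, 110.9]), 'grip', array([-28.3,  -1.8, 161. ]), 'zyx', array([  0.13, -19.83,   0.02]))
(20, -62, 60) [ 1.840e-01 -1.554e+00  4.842e+00 -3.000e-03 -0.000e+00  2.000e-03]
(20, -62, 2.65) [ 0.    -1.961  5.389  0.     0.     0.   ]
(20, -41, 2.65) [-0.     1.973  0.718  0.     0.     0.   ]
```

Emit:
apply_moves:
  series:
    - [[255,0.09,-0.5,1.6,-0.003,0,0.002],[255,0.09,-0.5,1.6,0,0,0],[255,0,-0.55,1.64,0,0,0],[255,0,-0.5,1.35,0,0,0],[255,0,-0.5,1.35,0,0,0],[255,0,0,0,0,0,0]]

```text
time: 8.2
position: [0.5332, 0.1192, 0.1181]
eef_rot: [[0.146, 0.93, 0.338], [0.989, -0.137, -0.05], [-0.0, 0.341, -0.94]]
wrist_force: [-0.2, 0.9, -3.0]
width: 0.27
finger_force: 79.6
```

```bash
python3 - <<'E'
from plan import *
s=manip.get_state();print(s["time"],s["joint_pos"].round(2),s["wrist_force"].round(1),where(s))
c=(s["position"],s["eef_rot"])
for w in((20,-62,2.65),(20,-41,2.65)):
    n=tcp(*w);print(w,delta(c,n));c=n
E
```

```text
8.2 [-0.79  0.5   0.52  2.23 -0.44  0.18 -0.08] [-0.2  0.9 -3. ] ('lip', array([-60.3,  -0.9,  30. ]), 'grip', array([-24.8,  -1. ,  80.2]), 'zyx', array([ -0.21, -19.95,  -0.1 ]))
(20, -62, 2.65) [ 9.900e-02 -1.097e+00  2.511e+00 -1.000e-03  2.000e-03 -3.000e-03]
(20, -41, 2.65) [-0.     1.973  0.718  0.     0.     0.   ]
```

Emit:
apply_moves:
  series:
    - [[255,0.05,0.0,0.3,-0.001,0.002,-0.003],[255,0.05,-0.1,0.5,0,0,0],[255,0,-0.1,0.5,0,0,0],[255,0,0,0,0,0,0]]

```text
time: 8.6
position: [0.5363, 0.1209, 0.1068]
eef_rot: [[0.142, 0.929, 0.342], [0.99, -0.134, -0.046], [0.003, 0.345, -0.939]]
wrist_force: [-0.4, 0.3, -2.1]
width: 0.271
finger_force: 79.6
```

```bash
python3 - <<'E'
from plan import *
s=manip.get_state();print(s["time"],s["joint_pos"].round(3),s["qd"].round(2),s["wrist_force"].round(1),where(s))
c=(s["position"],s["eef_rot"])
for w in((20,-57,2.65),(20,-41,2.65)):
    n=tcp(*w);print(w,delta(c,n));c=n
E
```

```text
8.6 [-0.829  0.548  0.596  2.237 -0.86   0.178  0.335] [ 0.   -0.02 -0.01  0.01  0.13 -0.02 -0.14] [-0.4  0.3 -2.1] ('lip', array([-57.2,   1.2,  18.6]), 'grip', array([-21.9,   1.1,  68.9]), 'zyx', array([  0.07, -20.17,   0.18]))
(20, -57, 2.65) [-0.119 -0.521  1.518  0.003 -0.003  0.   ]
(20, -41, 2.65) [0.    1.504 0.547 0.    0.    0.   ]
```

```bash
python3 - <<'E'
from plan import *
s=manip.get_state()
c=(s["position"],s["eef_rot"])
for w in((18.5,-55.5,10),(18.5,-55,2.8),(18.5,-41,2.8)):
    n=tcp(*w);print(w,delta(c,n));c=n
E
```

```text
(18.5, -55.5, 10) [-0.118 -0.057  1.015  0.029 -0.003  0.   ]
(18.5, -55, 2.8) [ 0.    -0.181  0.699  0.     0.     0.   ]
(18.5, -41, 2.8) [-0.     1.328  0.444  0.     0.     0.   ]
```

Emit:
apply_moves:
  series:
    - [[255,-0.06,-0.03,0.3,0.029,-0.003,0],[255,-0.06,-0.03,0.4,0,0,0],[255,0,0,0.31,0,0,0],[255,0,0,0,0,0,0],[255,0,0,0,0,0,0]]

```text
time: 9.1
position: [0.5376, 0.1188, 0.0969]
eef_rot: [[0.143, 0.938, 0.314], [0.99, -0.135, -0.047], [-0.001, 0.318, -0.948]]
wrist_force: [-0.0, -0.0, -3.0]
width: 0.27
finger_force: 79.8
```

```bash
python3 - <<'E'
from plan import *
s=manip.get_state();print(s["time"],s["joint_pos"].round(3),s["qd"].round(2),s["wrist_force"].round(1),where(s))
c=(s["position"],s["eef_rot"])
for w in((18.5,-55,2.8),(18.5,-41,2.8)):
    n=tcp(*w);print(w,delta(c,n));c=n
E
```

```text
9.1 [-0.812  0.572  0.597  2.219 -0.868  0.211  0.352] [-0.01 -0.    0.01 -0.   -0.    0.    0.  ] [-0. -0. -3.] ('lip', array([-56.9,  -0.8,   9.8]), 'grip', array([-20.1,  -0.8,  59. ]), 'zyx', array([ -0.02, -18.54,  -0.07]))
(18.5, -55, 2.8) [ 0.082 -0.04   0.726  0.001  0.001  0.   ]
(18.5, -41, 2.8) [-0.     1.328  0.444  0.     0.     0.   ]
```

Emit:
apply_moves:
  series:
    - [[255,0.04,-0.02,0.36,0.001,0.001,0],[255,0.04,-0.02,0.36,0,0,0],[255,0,0,0,0,0,0],[255,0,0,0,0,0,0]]

```text
time: 9.5
position: [0.5397, 0.1193, 0.0898]
eef_rot: [[0.143, 0.939, 0.314], [0.99, -0.135, -0.046], [-0.001, 0.317, -0.948]]
wrist_force: [0.1, -0.9, -2.2]
width: 0.272
finger_force: 79.8
```

```bash
python3 - <<'E'
from plan import *
s=manip.get_state();print(s["time"],s["joint_pos"].round(3),s["qd"].round(2),s["wrist_force"].round(1),where(s))
c=(s["position"],s["eef_rot"])
for w in((18.5,-46,2.8),(18.5,-41,2.8)):
    n=tcp(*w);print(w,delta(c,n));c=n
p,d=manip.capture("scene");cv2.imwrite("pics/s2.png",cv2.resize(p[130:280,310:510,::-1],None,fx=4,fy=4,interpolation=2))
E
```

```text
9.5 [-0.793  0.583  0.573  2.219 -0.904  0.196  0.385] [-0. -0.  0. -0.  0.  0. -0.] [ 0.1 -0.9 -2.2] ('lip', array([-55. ,  -0. ,   2.7]), 'grip', array([-18.2,   0. ,  51.9]), 'zyx', array([ 1.000e-02, -1.848e+01, -4.000e-02]))
(18.5, -46, 2.8) [-0.001  0.853  0.275 -0.     0.001  0.   ]
(18.5, -41, 2.8) [0.    0.474 0.159 0.    0.    0.   ]
```

View pics/s2.png

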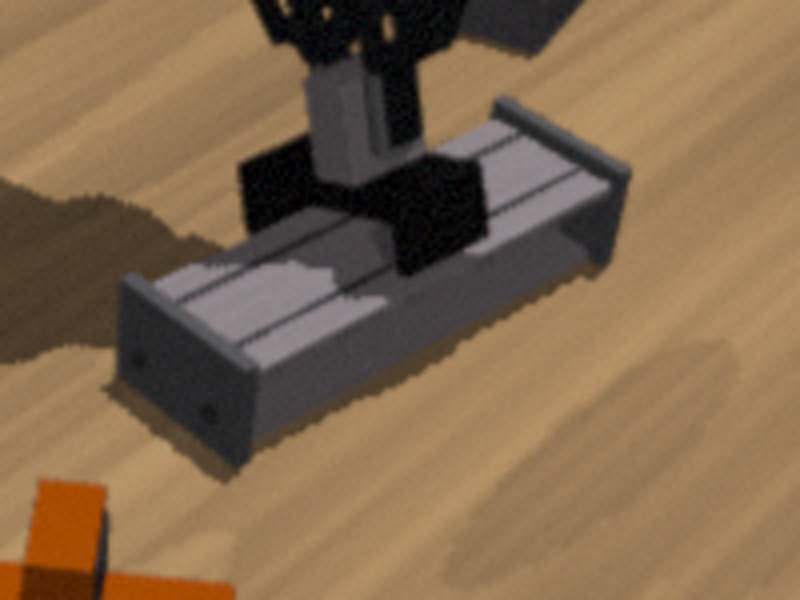

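The enlarged crop shows the stop (black, 240–490, 140–275) held tilted over the rail. The lip end is down beyond the near edge and the foot leg sits above the head. Forces are nil. Sliding the toe under the edge.

Emit:
apply_moves:
  series:
    - [[255,0,0.3,0.1,0,0,0],[255,0,0.3,0.1,0,0,0],[255,0,0.3,0.1,0,0,0],[255,0,0.25,0.08,0,0,0],[255,0,0.2,0.07,0,0,0],[255,0,0,0,0,0,0]]

```text
time: 10.15
position: [0.5541, 0.1172, 0.09]
eef_rot: [[0.143, 0.939, 0.314], [0.99, -0.135, -0.046], [-0.001, 0.317, -0.948]]
wrist_force: [0.2, -0.4, -2.9]
width: 0.27
finger_force: 79.8
```

Emit:
apply_moves:
  series:
    - [[255,0,0.1,0.033,0,0,0],[255,0,0,0,0,0,0]]

```text
time: 10.35
position: [0.5549, 0.1172, 0.09]
eef_rot: [[0.142, 0.939, 0.314], [0.99, -0.135, -0.046], [-0.001, 0.317, -0.948]]
wrist_force: [-0.2, 0.3, -3.6]
width: 0.266
finger_force: 79.8
```

```bash
cat > st.py <<'E'
from plan import *
s=manip.get_state();print(s["time"],s["joint_pos"].round(2),s["wrist_force"].round(1),s["wrist_torque"].round(2),where(s))
E
python3 st.py
```

```text
10.35 [-0.78  0.6   0.59  2.19 -0.89  0.22  0.39] [-0.2  0.3 -3.6] [0.05 0.51 0.01] ('lip', array([-39.6,   0.1,   2.9]), 'grip', array([-2.8,  0.1, 52.1]), 'zyx', array([ 1.000e-02, -1.849e+01, -3.000e-02]))
```

Emit:
apply_moves:
  series:
    - [[255,0,0.1,0.033,0,0,0],[255,0,0,0,0,0,0]]

```text
time: 10.55
position: [0.5559, 0.1171, 0.09]
eef_rot: [[0.142, 0.939, 0.314], [0.99, -0.135, -0.046], [-0.001, 0.317, -0.948]]
wrist_force: [-0.6, 0.3, -3.2]
width: 0.273
finger_force: 79.8
```

Emit:
apply_moves:
  series:
    - [[255,0,0.06,0.02,0,0,0],[255,0,0,0,0,0,0]]

```text
time: 10.75
position: [0.5566, 0.1169, 0.09]
eef_rot: [[0.142, 0.939, 0.314], [0.99, -0.135, -0.046], [-0.001, 0.317, -0.948]]
wrist_force: [-0.5, 0.5, -3.5]
width: 0.27
finger_force: 79.8
```

Emit:
apply_moves:
  series:
    - [[255,0,0.06,0.02,0,0,0],[255,0,0,0,0,0,0]]

```text
time: 10.95
position: [0.5571, 0.1168, 0.0899]
eef_rot: [[0.142, 0.939, 0.314], [0.99, -0.135, -0.046], [-0.001, 0.317, -0.948]]
wrist_force: [-0.5, 0.2, -2.5]
width: 0.271
finger_force: 79.8
```

Emit:
apply_moves:
  series:
    - [[255,0,0.06,0.02,0,0,0],[255,0,0,0,0,0,0]]

```text
time: 11.15
position: [0.5573, 0.1168, 0.0898]
eef_rot: [[0.142, 0.939, 0.313], [0.99, -0.135, -0.045], [-0.001, 0.316, -0.949]]
wrist_force: [-1.4, 0.9, -2.5]
width: 0.271
finger_force: 79.9
```

Emit:
apply_moves:
  series:
    - [[255,0,0.06,0.02,0,0,0],[255,0,0,0,0,0,0]]

```text
time: 11.35
position: [0.5575, 0.1168, 0.0896]
eef_rot: [[0.142, 0.939, 0.312], [0.99, -0.135, -0.045], [-0.001, 0.316, -0.949]]
wrist_force: [-3.7, 0.7, -3.0]
width: 0.271
finger_force: 80.0
```

```bash
python3 st.py
```

```text
11.35 [-0.78  0.6   0.59  2.18 -0.89  0.23  0.39] [-3.7  0.7 -3. ] [0.3  1.58 0.04] ('lip', array([-37. ,   0.1,   2.6]), 'grip', array([-0.1,  0.1, 51.7]), 'zyx', array([  0.03, -18.39,  -0.02]))
```

Contact: 3.7 N in -x, with the lip within 1 mm of the expected place, so the toe is under the edge and the leg is against it. Correcting the rail's x by 0.8 mm and working out the tilt.

```bash
sed -i 's/MID=np.array(\[.5548,.1181/MID=np.array([.5556,.1180/' plan.py; python3 - <<'E'
from plan import *
s=manip.get_state();print(where(s));c=(s["position"],s["eef_rot"])
for th in (16,13,10,7,4,2,0):
    Lz=2.6*th/18.4;n=tcp(th,-35-(Lz+6)*np.tan(np.deg2rad(th)),Lz);print(th,delta(c,n).tolist());c=n
E
```

```text
('lip', array([-37.8,   0.1,   2.6]), 'grip', array([-0.9,  0.1, 51.7]), 'zyx', array([  0.03, -18.39,  -0.02]))
16 [-0.011, 0.14, 0.257, 0.042, 0.0, 0.001]
13 [-0.0, 0.178, 0.327, 0.052, 0.0, -0.0]
10 [0.0, 0.175, 0.324, 0.052, -0.0, -0.0]
7 [-0.0, 0.173, 0.321, 0.052, -0.0, 0.0]
4 [0.0, 0.17, 0.318, 0.052, 0.0, -0.0]
2 [-0.0, 0.114, 0.21, 0.035, 0.0, 0.0]
0 [-0.0, 0.113, 0.209, 0.035, -0.0, -0.0]
```

Emit:
apply_moves:
  series:
    - [[255,0,0.07,0.13,0.021,0,0],[255,0,0.07,0.13,0.021,0,0],[255,0,0.09,0.165,0.026,0,0],[255,0,0.09,0.165,0.026,0,0],[255,0,0.09,0.16,0.026,0,0],[255,0,0.09,0.16,0.026,0,0],[255,0,0,0,0,0,0]]

```text
time: 12.05
position: [0.5648, 0.1157, 0.0821]
eef_rot: [[0.142, 0.975, 0.171], [0.99, -0.14, -0.025], [-0.001, 0.173, -0.985]]
wrist_force: [-6.1, 1.6, 0.9]
width: 0.271
finger_force: 80.8
```

```bash
python3 st.py
```

```text
12.05 [-0.77  0.68  0.7   2.04 -0.79  0.5   0.32] [-6.1  1.6  0.9] [0.39 1.66 0.03] ('lip', array([-36.2,   0. ,   1.3]), 'grip', array([ 7.5,  0.1, 44.5]), 'zyx', array([ 0.03, -9.96, -0.03]))
```

Emit:
apply_moves:
  series:
    - [[255,0,0.08,0.16,0.026,0,0],[255,0,0.08,0.16,0.026,0,0],[255,0,0.08,0.16,0.026,0,0],[255,0,0.08,0.16,0.026,0,0],[255,0,0,0,0,0,0]]

```text
time: 12.55
position: [0.569, 0.1151, 0.0764]
eef_rot: [[0.142, 0.987, 0.069], [0.99, -0.142, -0.01], [-0.0, 0.07, -0.998]]
wrist_force: [-5.0, 0.5, 2.5]
width: 0.269
finger_force: 81.0
```

```bash
python3 st.py
```

```text
12.55 [-0.74  0.73  0.72  1.95 -0.74  0.67  0.29] [-5.   0.5  2.5] [0.32 1.6  0.05] ('lip', array([-35.4,   0. ,   0.6]), 'grip', array([12.5,  0.1, 39. ]), 'zyx', array([ 0.03, -4.02, -0.02]))
```

Emit:
apply_moves:
  series:
    - [[255,0,0.06,0.11,0.018,0,0],[255,0,0.06,0.11,0.018,0,0],[255,0,0.05,0.11,0.017,0,0],[255,0,0.05,0.11,0.017,0,0],[255,0,0,0,0,0,0]]

```text
time: 13.05
position: [0.5712, 0.1149, 0.0725]
eef_rot: [[0.142, 0.99, -0.0], [0.99, -0.142, 0.0], [-0.0, -0.0, -1.0]]
wrist_force: [-8.0, 0.7, 7.1]
width: 0.272
finger_force: 81.6
```

```bash
python3 st.py
```

```text
13.05 [-0.71  0.76  0.72  1.89 -0.71  0.77  0.27] [-8.   0.7  7.1] [0.34 1.99 0.09] ('lip', array([-35.2,   0.1,   0.2]), 'grip', array([15.3,  0.1, 35.2]), 'zyx', array([ 0.02,  0.01, -0.  ]))
```

Emit:
apply_moves:
  series:
    - [[255,0,0,0.1,0.01,0,0],[255,0,0,0.1,0.01,0,0],[255,0,0,0,0,0,0]]

```text
time: 13.35
position: [0.5717, 0.1148, 0.0726]
eef_rot: [[0.143, 0.99, -0.018], [0.99, -0.143, 0.004], [0.002, -0.018, -1.0]]
wrist_force: [-14.0, 2.2, 31.3]
width: 0.274
finger_force: 84.7
```

```bash
python3 st.py; python3 - <<'E'
from h import *
p,d=manip.capture("scene");cv2.imwrite("pics/s3.png",cv2.resize(p[130:280,310:510,::-1],None,fx=4,fy=4,interpolation=2))
E
```

```text
13.35 [-0.7   0.77  0.72  1.87 -0.7   0.8   0.26] [-14.    2.2  31.3] [0.41 3.16 0.05] ('lip', array([-35.2,   0.2,   1.3]), 'grip', array([16. ,  0.1, 35.3]), 'zyx', array([0.  , 1.04, 0.1 ]))
```

View pics/s3.png

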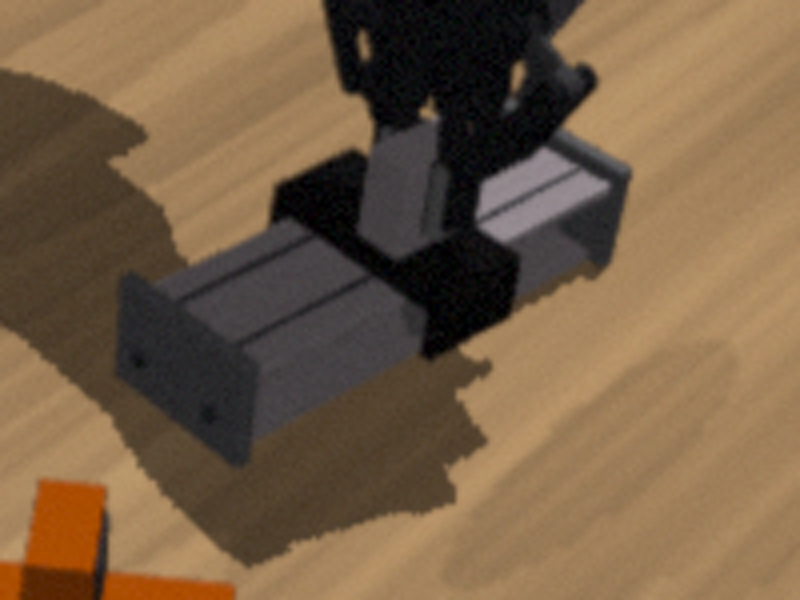

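The crop shows the plate lying flat across the head, with the foot leg at (430–515, 250–355) down past the far edge. The 31 N reaction means it is fully seated. I'll ease off, then tug up gently to test that the clip holds.

Emit:
apply_moves:
  series:
    - [[255,0,-0.06,-0.12,-0.01,0,0],[255,0,-0.06,-0.12,-0.01,0,0],[255,0,0,0,0,0,0]]

```text
time: 13.7
position: [0.5711, 0.1149, 0.0729]
eef_rot: [[0.142, 0.99, 0.004], [0.99, -0.142, -0.001], [-0.001, 0.004, -1.0]]
wrist_force: [-1.6, 0.9, -3.1]
width: 0.27
finger_force: 80.3
```

Emit:
apply_moves:
  series:
    - [[255,0,0,-0.1,-0.015,0,0],[255,0,0,-0.1,-0.015,0,0],[255,0,0,0,0,0,0]]

```text
time: 14.0
position: [0.5701, 0.115, 0.0739]
eef_rot: [[0.142, 0.989, 0.032], [0.99, -0.142, -0.006], [-0.001, 0.032, -0.999]]
wrist_force: [0.9, 0.1, -14.9]
width: 0.273
finger_force: 79.3
```

```bash
python3 st.py
```

```text
14.0 [-0.72  0.75  0.72  1.92 -0.72  0.72  0.28] [  0.9   0.1 -14.9] [0.14 0.42 0.03] ('lip', array([-35.5,   0.1,  -0. ]), 'grip', array([13.9,  0.1, 36.6]), 'zyx', array([ 0.03, -1.85, -0.07]))
```

The tug took about 12 N net, so the clip has snapped and holds. Going back to flat, opening and withdrawing.

Emit:
apply_moves:
  series:
    - [[255,0,0,0.1,0.015,0,0],[255,0,0.02,0.12,0.018,0,0],[255,0,0,0,0,0,0]]

```text
time: 14.3
position: [0.5713, 0.1148, 0.0726]
eef_rot: [[0.143, 0.99, -0.002], [0.99, -0.143, -0.0], [-0.0, -0.002, -1.0]]
wrist_force: [-3.4, 1.9, -1.3]
width: 0.269
finger_force: 80.9
```

Emit:
apply_moves:
  series:
    - [[0,0,0,0,0,0,0],[0,0,0,0,0,0,0],[0,0,0,0,0,0,0],[0,0,0,0,0,0,0],[0,0,0,0,0,0,0],[0,0,0,0,0,0,0],[0,0,0,0,0,0,0]]

```text
time: 15.0
position: [0.571, 0.1148, 0.0725]
eef_rot: [[0.142, 0.99, -0.0], [0.99, -0.142, -0.0], [-0.001, -0.0, -1.0]]
wrist_force: [0.4, -0.3, 0.6]
width: 0.995
finger_force: 0.0
```

Emit:
apply_moves:
  series:
    - [[0,0,0,-1.5,0,0,0],[0,0,0,-3,0,0,0],[0,0,0,-4,0,0,0],[0,0,0,-4,0,0,0],[0,0,0,-4,0,0,0],[0,0,0,0,0,0,0],[0,0,0,0,0,0,0]]

```text
time: 15.7
position: [0.5712, 0.1149, 0.239]
eef_rot: [[0.142, 0.99, 0.002], [0.99, -0.142, 0.0], [0.001, 0.002, -1.0]]
wrist_force: [-0.2, 0.1, -1.4]
width: 1.005
finger_force: 0.0
```

```bash
python3 - <<'E'
from plan import *
s=manip.get_state();p,d=manip.capture("wrist");print(s["time"],s["wrist_force"].round(1))
P=cloud("wrist",d,(s["position"],s["eef_rot"]));W=Ro.from_euler("z",YAW,degrees=True).as_matrix()
q=((P-MID)@W)*1000
B=(abs(q[...,0]-14)<60)&(abs(q[...,1])<35)
for n,a,b in(("block",50,65),("plate",8,18)):
    S=B&(q[...,2]>a)&(q[...,2]<b);Q=q[S];print(n,len(Q),np.percentile(Q,[1,50,99],axis=0).round(1).tolist())
A=np.c_[Q[:,:2],np.ones(len(Q))];print("slope deg",np.rad2deg(np.linalg.lstsq(A,Q[:,2],rcond=None)[0][:2]))
cv2.imwrite("pics/w4.png",p[:,:,::-1])
p,d=manip.capture("scene");cv2.imwrite("pics/s4.png",cv2.resize(p[120:320,210:510,::-1],None,fx=2.6,fy=2.6,interpolation=2))
E
```

```text
15.7 [-0.2  0.1 -1.4]
block 1792 [[1.4, -21.5, 50.6], [14.1, 0.6, 57.2], [26.5, 21.6, 58.8]]
plate 4534 [[-44.8, -24.2, 9.0], [-8.3, 2.4, 12.2], [54.2, 24.5, 14.0]]
slope deg [-0.05533884 -0.219838  ]
```

View pics/s4.png

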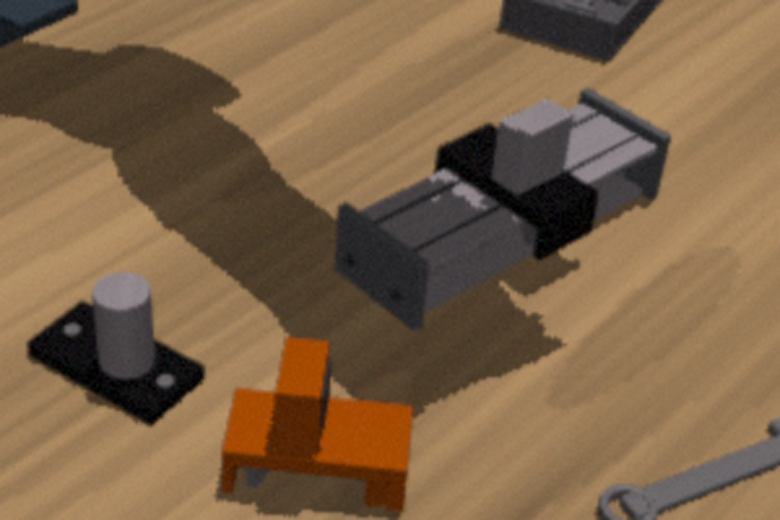

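The stop sits flat: plate top 12.2 mm above the head, slope under 0.3°. It is centred along the rail with the grip 14 mm to +x. The crop shows it mid-rail at (440–595, 100–255), and the round stop (30–200, 275–420) and the orange look-alike have not moved. Handing in.

```bash
python3 -c "
from workcell import manip
print(manip.hand_in())"
```

```text
the job is handed in; nothing more can be done
None
```

The clip-on stop is snapped onto the rail, flat and about midway between the end plates; it held a gentle upward tug, the gripper let go and is clear, the round stop was left alone, and the job was handed in at about 16 s, though no verdict came back.

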